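# Clamp a phone board and set the loupe on its chip

### The job

Get the phone board ready for inspection. First clamp it: squeeze the red latch tab of the board holder's sliding jaw, slide the jaw one notch towards the board and let go so that the latch snaps into that next notch. Then lift the blue loupe up and off its hook and set it down gently, upright, on the board, centred over the silver chip; leave the orange loupe, the spray can, the jar and the phone alone.

Things in the scene. Friction and masses are not known exactly. Their poses are not given: they have to be found in the camera images.
- holder: Board holder fixed to the bench; yaw varies. Origin on its underside; dark steel bed spans x -50..+36, y -95..+100 mm in its frame, top at 14 mm. At the +y end a fixed aluminium jaw, 11 mm above the bed, inner face at y = +85. The sliding jaw runs along +y towards it. A steel notched rack, 11 mm above the bed, runs along the +x side (x = 24..36).
- jaw (a joint): Travel of the sliding jaw along the holder's +y, m: 0 = widest open, 0.066 = end. Notches at 0, 0.022, 0.044, 0.066 (1.5 mm of play each way). Starts latched at 0.022; the next towards the board is 0.044, leaving the board about 1.5 mm of play. Friction 3 N; cannot move while latched. Its aluminium bar rises 12 mm above the bed, front face 30 mm to +y of jaw_grip.
- tab (a joint): Inward travel of the red latch tab on the jaw's grip, in m: 0 = sprung out (latched when in a notch), 0.008 = fully pressed; free of the notches above about 0.004. It springs back: about 2.5 N at first, 7 N fully pressed. It is pressed by pinching the grip along the holder's x.
- jaw_grip (a point): Point to put between the finger pads on the jaw's grip, 48 mm above the bench, moves with the jaw; axes as the holder's. Black cheek (fixed to the jaw): outer face 12 mm to -x of here, 24 mm long in y. Grip top 12.5 mm above here. Pinched it is 24 mm wide and centred here. Keep fingertips 26 mm or more over the bench to clear the rack.
- board: Loose phone board in its frame, 56 (x) x 76 (y) x 6 mm, about 120 g, black edge with green board, lying on the holder's bed between the jaws, its axes nearly as the holder's, at the start up to 20 mm short of the fixed jaw. The moving jaw pushes it there. Origin at the middle of its underside.
- chip (a point): Centre of the silver chip (16 mm square, flush) on the board's top face, at x = -3, y = +5, z = +6 mm in the board's frame.
- loupe: Blue loupe hanging upright on a hook, 100 to 170 g. Origin at the middle of its flat underside. Round glazed body 44 mm across, 24 mm high; a wire bail (in its y-z plane, across the hook) rises to z = 73 mm; above it a square blue stem 14 x 14 mm from z = 70 to 106 mm, sides along its x and y. The hook's rod passes under the bail at z = 63. Grasp the stem, fingertips above z = 75.
- stand_a: Fixed hook stand with the blue loupe; the stands swap sides. Origin at its foot: disc 100 mm across, 12 mm high; post 16 mm thick, 160 mm high. A 6 mm rod at 150 mm height points to its own -x, level to 58 mm out, then turns up, ending 72 mm out, 165 mm high. The loupe hangs 45 mm out. Lift it 18 to 30 mm (36 mm up its body meets the rod), then draw it off along the stand's -x.
- stand_b: Same kind of hook stand, carrying the orange loupe.
- stand_a_tip (a point): End of the upturned hook of stand_a, 70 mm out from the post axis along the stand's -x, 162 mm above the bench.
- loupe_spare: Orange loupe, same shape and size as the blue one, hanging on stand_b. To be left alone.
- can: Yellow and green spray can, 52 mm across, 150 mm high, standing; origin at its underside. Left alone.
- jar: Small blue jar, 50 mm across, 55 mm high, standing; origin at its underside. Left alone.
- phone: Black phone lying flat, 74 (x) x 150 (y) x 9 mm, behind the holder; origin at its underside. Left alone.
- tab_face (a point): Middle of the red tab plate's outer face, which looks to the holder's +x: 20 mm to +x of jaw_grip when out (grip 32 mm wide), 12 mm when fully pressed; moves with the tab. Plate 22 mm long in y. Since only the tab gives way, centre the fingers on jaw_grip or a millimetre or two to its -x side, so that it goes fully in.
Mind the look-alikes: they are no part of the job. Leave any brown or turquoise look-alike of the holder alone.

How it is judged:
On the way, in this order (a step that is already met when the one before it is completed fails the run):
1. the latch tab is pressed with the jaw still at its starting notch (value of joint tab above 0.004 m and value of joint jaw below 0.03 m).
2. the jaw is in the next notch with the tab sprung out again (value of joint tab below 0.002 m and value of joint jaw between 0.0415 and 0.0465 m), for 0.2 s.
3. the blue loupe is off its hook (distance between loupe and stand_a_tip above 0.13 m), for 0.1 s.
At the end, for the whole second after the job is handed in: Jaw latched in the 0.044 notch (within 2.5 mm) with the tab out; board flat between the jaws; blue loupe released, at rest, upright (within 0.1 rad) on the board with its middle within 8 mm of the chip's middle (all of step 2 and z of board in the frame of holder below 0.017 m and y of board in the frame of holder between 0.043 and 0.05 m and horizontal distance between loupe and chip below 0.008 m and z of loupe in the frame of chip between -0.003 and 0.004 m and angle between loupe's own z axis and vertical below 0.1 rad and linear speed of loupe below 0.02 m/s and contact force between the fingers and loupe below 0.1 N); the robot touches nothing.
It fails at once if the orange loupe is moved more than 25 mm (distance of loupe_spare from where it was at the start of the episode above 0.025 m).
It fails at once if the can or the jar is moved more than 15 mm or tipped (distance of any of can, jar from where it was at the start of the episode above 0.015 m or angle between any of can, jar's own z axis and vertical above 0.3 rad).
It fails at once if the phone is moved more than 15 mm (distance of phone from where it was at the start of the episode above 0.015 m).
It fails at once if the blue loupe hits or presses the board with more than 45 N (contact force between loupe and board above 45 N).
It fails at once if the blue loupe is dropped (falls free more than about 10 mm) (linear speed of loupe above 0.45 m/s and contact force between the fingers and loupe below 0.1 N).
It also fails if it takes over 56 s, if anything falls off the work surface, if the arm or the gripper's body presses on something with over 40 N, if the wrist force passes 120 N, or if a joint passes its speed limit or range.

### The arm

A 7-joint arm with a two-finger parallel gripper is mounted at the origin on the work surface. World frame = base frame: x ahead of the robot, y to its left, z up, the work surface at z = 0. Lengths are in m, angles in rad, forces in N, time in s.
With the tool pointing down it reaches from about 0.425 to 0.925 m from the base axis. Payload 6.8 kg.
Tool frame: the origin (TCP) lies at the very end of the fingers, on their centre line; the grasp point (between the pads) lies 19 mm behind it; z points along the fingers, y is the line along which they close (so a half turn about z gives the same grasp; the last joint's range is limited). The gripper opens to 85 mm and grips with 20 to 120 N. Pads are 22 mm wide; open, the fingers measure 114 mm over their backs; the gripper's body (76 mm by 85 mm) begins 54 mm behind the grasp point. The pads swing forward as they close: fully open they stand 13 mm farther back than shut.
Start: joints at [-1.258, 0.477, 0.022, 1.555, -0.011, 1.109, -0.083], TCP at [0.276, 0.616, 0.231] pointing down, gripper open.
Joint ranges: [-2.96, 2.96], [-0.34, 2.1], [-1.41, 1.46], [0.24, 2.44], [-1.37, 4.51], [0.17, 1.92], [-2.96, 2.96]. Speed limits (rad/s): [2.39, 2.39, 3.14, 3.14, 3.14, 3.14, 3.14].

### API

Orientations are given as a unit quaternion [w, x, y, z].
In Python, from station import monitor, eyes, bot gives the robot as it stands.
- The arm moves only by the shell command python3 -m creep FILE [FORCE], which reads ROWS from the file FILE. ROWS is 1 to 20 rows, parted by a bar, with the numbers parted by commas; each row has 5 numbers: dx, dy, dz in shares of the most that a row can go, 1 being 50 mm, then a turn about the tool's z in shares of pi rad (1.0 is pi rad), then the opening from 0.0 (shut) to 1.0 (fully open); each row shifts and turns the commanded pose from where the row before left it, along the tool's axes as they then stand; what a row does not reach is not made up. A row lasts 1/10 s, in which the tool goes at most 0.05 m and 0.15 rad, less where a joint would pass 70% of its speed; a pose out of reach is approached as far as the arm can. The fingers move at their own pace and stop on an object; FORCE is the grip in N (left out, the last holds). Time passes only in rows, so rows that do not move let the fingers close. It prints the time, the measured TCP pose, the force, the opening and the grip force at its end. Shift and turn numbers lie between -1 and 1, and a call with a number outside is refused. Input that does not fit is refused with a message, and nothing moves.
- monitor.get_obs(): the state, without advancing time (a new reading comes with each control period).
- eyes.read_camera(name): name is "scene" or "top"; returns the picture (420x560x3 uint8, blue, green, red); there is no depth.
- eyes.camera_info(name): a dict with "vertical_fov" (degrees; the focal length in pixels is half the picture's height over the tangent of half this angle, whatever the lens; pixels are square), "cx", "cy" (the principal point, pixels), "k1" (the pictures are not rectified: a ray, as slopes to the right and down, at radius r is drawn at 1 + k1 r^2 times it, then the intrinsics apply), "view" (4x4, takes a point from world to camera coordinates). Camera axes: x right, y up, looking along -z (the intrinsics and any distortion apply to the point x, -y, -z); pixel columns grow to the right and rows downward; lengths in m; the calibration is good to about 2 mm. A picture is of the moment at which its call begins. camera_info takes no time and is no camera call.
- bot.hand_in(): hands the job in; it is judged then, once.
The state is a dict: "t": time; "q": joint angles; "joint_vel": joint speeds; "joint_torque": joint torques, N m; "eef_pos": TCP position; "tool_rot": TCP orientation; "contact_force": force on the tool from outside, world axes, zero at the start; "torque": the same for the moment, N m; "gripper_width": opening from 0.0 (shut) to 1.0 (fully open); "grasp_force": force on a finger pad.
Only numpy, scipy, OpenCV 4.12 (cv2) and the standard library are available. Lean on these libraries where they do the work, as an engineer would, in place of code of your own. Each camera call takes 0.05 s, during which the arm holds its last target. There are 200 camera calls.

## Working session

There is one attempt and no reset: what is moved stays moved. The work goes in short steps, Python scripts to look and compute and a shell command to move; the robot and the scene stay as the last step left them, time stands still between calls to the robot, and variables do not carry over. Pictures are saved under pics/ and viewed, at most 12 in all, crops included, and the job is handed in when it is done.

```bash
ls; mkdir -p pics; cat > h.py <<'E'
import numpy as np, cv2
from station import monitor, eyes, bot
def cam(n):
    i=eyes.camera_info(n); V=np.array(i["view"]); f=210/np.tan(np.radians(i["vertical_fov"])/2)
    return V,f,i["cx"],i["cy"],i["k1"]
def ray(n,u,v):
    V,f,cx,cy,k=cam(n); d=np.array([(u-cx)/f,(v-cy)/f]); s=d.copy()
    for _ in range(30): s=d/(1+k*(s@s))
    R=V[:3,:3]; o=-R.T@V[:3,3]; r=R.T@np.array([s[0],-s[1],-1]); return o,r/np.linalg.norm(r)
def onz(n,u,v,z):
    o,r=ray(n,u,v); return o+r*(z-o[2])/r[2]
def proj(n,p):
    V,f,cx,cy,k=cam(n); c=V[:3,:3]@np.array(p)+V[:3,3]; s=np.array([c[0],-c[1]])/-c[2]
    s=s*(1+k*(s@s)); return np.array([cx+f*s[0],cy+f*s[1]])
def two(a,b):
    (o1,r1),(o2,r2)=ray("scene",*a),ray("top",*b)
    t=np.linalg.lstsq(np.c_[r1,-r2],o2-o1,rcond=None)[0]; p,q=o1+t[0]*r1,o2+t[1]*r2
    return (p+q)/2,np.linalg.norm(p-q)
E
python3 - <<'E'
from h import *
for n in("scene","top"):
    im=eyes.read_camera(n); cv2.imwrite(f"pics/{n}0.png",im); cv2.imwrite(f"pics/{n}0b.png",cv2.resize(im,(800,600),interpolation=cv2.INTER_CUBIC))
    V,f,cx,cy,k=cam(n); print(n,f,cx,cy,k,-V[:3,:3].T@V[:3,3], V[:3,:3].round(2).tolist())
o=monitor.get_obs();print(o["t"],o["eef_pos"],o["tool_rot"])
E
```

```text
pics
scene 430.6702238934249 279.6581004994899 209.47061708246406 -0.11147588497405479 [ 1.2162193  -0.1246514   1.17199978] [[0.18, 0.98, 0.01], [-0.8, 0.14, 0.58], [0.57, -0.11, 0.81]]
top 388.4625004512091 281.7385833886965 211.75975462420143 -0.005506453940813488 [0.38341261 0.00701771 1.08069562] [[-0.02, -1.0, -0.0], [1.0, -0.02, 0.1], [-0.1, 0.0, 1.0]]
0.1 [0.27555047 0.61562776 0.2304331 ] [-1.14136507e-04  2.08857786e-01  9.77945691e-01 -7.98011684e-04]
```

View pics/scene0b.png

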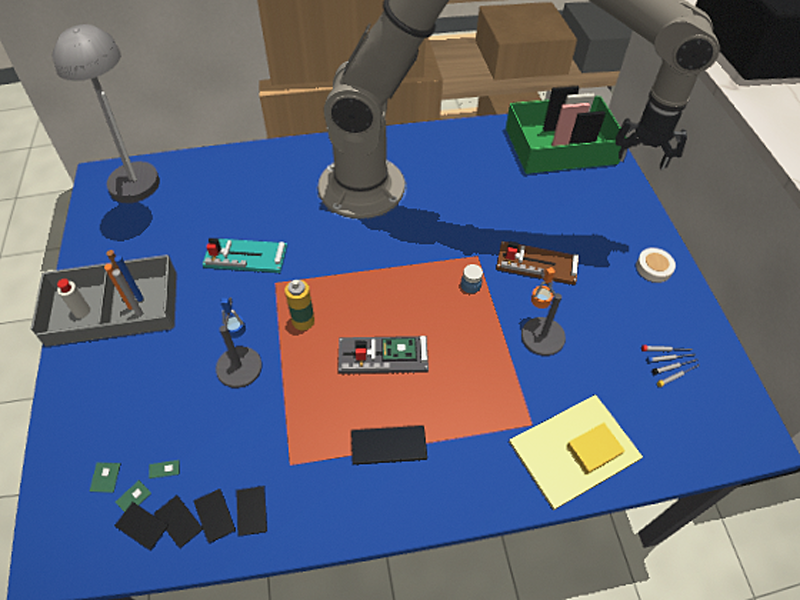

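View pics/top0b.png

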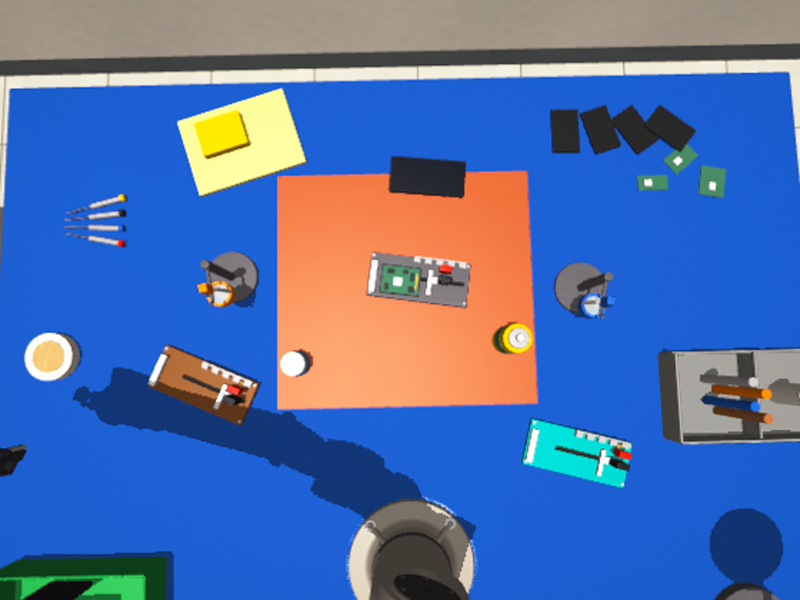

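The scene view shows the holder on the orange mat at about (383,355), with the red tab left of the board. The blue loupe's stand is at (240,365) and the orange one's at (545,335). In the top view the holder is at (420,280), the red tab at (447,268), and the blue loupe at (593,305) with its foot at (582,290). The can is at (515,338).

```bash
python3 - <<'E'
from h import *
t=cv2.imread("pics/top0.png"); s=cv2.imread("pics/scene0.png")
R=lambda im,x,y,w,h,k:cv2.resize(im[y:y+h,x:x+w],(w*k,h*k),interpolation=cv2.INTER_CUBIC)
a=R(t,252,172,80,48,5); b=R(t,380,178,60,60,5); c=R(s,230,228,76,38,5); d=R(s,148,200,40,72,5)
C=np.zeros((600,800,3),np.uint8)
C[:240,:400]=a; C[:300,410:710]=b; C[300:490,:380]=c; C[305:600,410:610]=d[:295]
cv2.imwrite("pics/c1.png",C)
def blobs(n,im,lo,hi,mn,roi):
    hsv=cv2.cvtColor(im,cv2.COLOR_BGR2HSV); m=cv2.inRange(hsv,lo,hi)
    x,y,w,h=roi; M=np.zeros_like(m); M[y:y+h,x:x+w]=m[y:y+h,x:x+w]
    k,l,st,ce=cv2.connectedComponentsWithStats(M)
    for i in range(1,k):
        if st[i,4]>=mn: print(n,st[i].tolist(),ce[i].round(1))
print("red");[blobs(n,i,(0,180,90),(4,255,255),8,r) for n,i,r in(("t",t,(300,180,30,25)),("s",s,(240,232,25,25)))]
print("silver/white on board");blobs("t",t,(0,0,190),(180,60,255),4,(252,172,80,48));blobs("s",s,(0,0,190),(180,60,255),4,(232,230,74,40))
print("green");blobs("t",t,(40,60,40),(85,255,255),20,(252,172,80,48));blobs("s",s,(40,60,40),(85,255,255),20,(232,230,74,40))
E
```

```text
red
t [308, 186, 8, 6, 38] [311.5 188.2]
s [249, 244, 8, 8, 55] [252.2 247.3]
silver/white on board
t [261, 177, 2, 3, 4] [261.2 178. ]
t [290, 179, 39, 9, 108] [308.2 182.9]
t [258, 182, 6, 23, 97] [260.5 192.9]
t [298, 189, 8, 18, 74] [301.  197.2]
t [275, 194, 7, 7, 42] [278.  196.5]
s [294, 235, 5, 17, 56] [296.  243.1]
s [257, 237, 6, 14, 38] [260.  244.3]
s [278, 241, 6, 5, 25] [280.4 242.8]
s [240, 255, 11, 3, 22] [244.6 256. ]
s [255, 255, 3, 2, 6] [256.  255.5]
s [262, 255, 3, 2, 6] [263.  255.5]
s [269, 254, 3, 3, 9] [270. 255.]
green
t [267, 186, 27, 21, 350] [279.1 195.3]
s [268, 237, 23, 15, 245] [279.1 243.5]
```

View pics/c1.png

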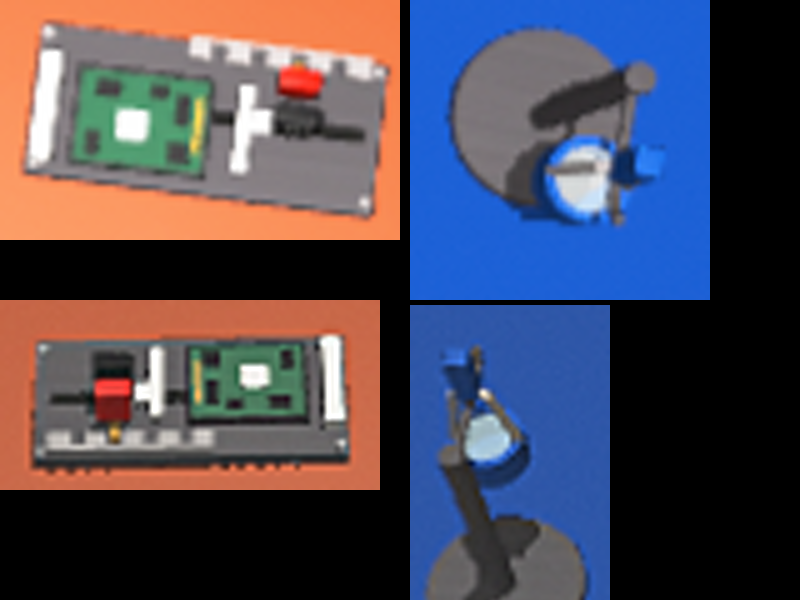

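Composite crop. Top-left is the holder from above: fixed jaw on the left (+y), rack on the far side (+x), red tab at about (312,188), chip at (278,196.5). Top-right is the blue loupe: post top at about (426,193), stem at (428,210), hook tip near (421.5,221.5), so the hook points towards the robot.

```bash
cat > m.py <<'E'
from h import *
t=cv2.imread("pics/top0.png"); s=cv2.imread("pics/scene0.png")
P=lambda *a:print(*[np.round(x,4) if not isinstance(x,str) else x for x in a])
c=[onz("top",u,v,0.014) for u,v in((261,176.4),(329.6,185.6),(326.4,215.2),(257,206.4))]
for i in range(4): P("corner",c[i],np.linalg.norm(c[i]-c[i-1]))
for a,b in((c[1],c[0]),(c[2],c[3])): P("yaw y-axis",np.degrees(np.arctan2(*(b-a)[1::-1])) )
m=np.mean(c,0); P("bed mid",m)
# subpixel by masks: non-orange in mat window
for n,im,(x,y,w,h) in(("top",t,(250,170,86,52)),("scene",s,(225,222,86,52))):
    hsv=cv2.cvtColor(im,cv2.COLOR_BGR2HSV)[y:y+h,x:x+w]
    mk=255-cv2.inRange(hsv,(3,120,120),(14,255,255))
    k,l,st,ce=cv2.connectedComponentsWithStats(mk); i=1+st[1:,4].argmax()
    pts=np.argwhere(l==i)[:,::-1].astype(np.float32)+[x,y]
    W=np.array([onz(n,u,v,0.014)[:2] for u,v in pts])*1000
    r=cv2.minAreaRect(W.astype(np.float32)); print(n,r)
P("chip",onz("top",278,196.5,.020),onz("scene",280.4,242.8,.020),*two((280.4,242.8),(278,196.5)))
P("fixedjaw top",onz("top",260.5,192.9,.025),onz("scene",296,243.1,.025))
P("bar",onz("top",299.5,197.5,.026),onz("scene",260,244.3,.026))
P("red",onz("top",311.5,188.2,.060))
P("post top",*two((157-1+0,229.7+0),(426,193.4)),onz("top",426,193.4,.16),onz("scene",156.5,230.8,.16))
P("stem top",onz("top",427.6,210,.193))
# foot disc
for n,im,(x,y,w,h) in(("top",t,(385,178,48,50)),("scene",s,(145,230,45,45))):
    hsv=cv2.cvtColor(im,cv2.COLOR_BGR2HSV)[y:y+h,x:x+w]
    mk=cv2.inRange(hsv,(0,0,30),(180,70,140)); k,l,st,ce=cv2.connectedComponentsWithStats(mk); i=1+st[1:,4].argmax()
    hull=cv2.convexHull((np.argwhere(l==i)[:,::-1]+[x,y]).astype(np.int32))[:,0]
    W=np.array([onz(n,u,v,.012)[:2] for u,v in hull])*1000
    P(n,"foot",*cv2.minEnclosingCircle(W.astype(np.float32)))
    hb=cv2.inRange(hsv,(105,140,60),(115,225,255))
for n,u,v in(("top",421.4,221.6),): P("tip",onz(n,u,v,.165))
E
python3 m.py
```

```text
corner [0.5879 0.0605 0.014 ] 0.0847
corner [ 0.5578 -0.1296  0.014 ] 0.1924
corner [ 0.4755 -0.1179  0.014 ] 0.0831
corner [0.5042 0.073  0.014 ] 0.193
yaw y-axis 80.9898
yaw y-axis 81.4621
bed mid [ 0.5314 -0.0285  0.014 ]
top ((534.1382446289062, -26.97594451904297), (194.2646026611328, 89.12033081054688), 81.5081787109375)Traceback (most recent call last):
  File "m.py", line 14, in <module>
    W=np.array([onz(n,u,v,0.014)[:2] for u,v in pts])*1000
                ~~~^^^^^^^^^^^^^
  File "h.py", line 11, in onz
    o,r=ray(n,u,v); return o+r*(z-o[2])/r[2]
        ~~~^^^^^^^
  File "h.py", line 7, in ray
    V,f,cx,cy,k=cam(n); d=np.array([(u-cx)/f,(v-cy)/f]); s=d.copy()
                ~~~^^^
  File "h.py", line 4, in cam
    i=eyes.camera_info(n); V=np.array(i["view"]); f=210/np.tan(np.radians(i["vertical_fov"])/2)
ValueError: time passes only in moves, steps and waits
```

```bash
sed -i 's/^def cam(n):/import functools\n@functools.lru_cache\ndef cam(n):/' h.py; python3 m.py
```

```text
corner [0.5879 0.0605 0.014 ] 0.0847
corner [ 0.5578 -0.1296  0.014 ] 0.1924
corner [ 0.4755 -0.1179  0.014 ] 0.0831
corner [0.5042 0.073  0.014 ] 0.193
yaw y-axis 80.9898
yaw y-axis 81.4621
bed mid [ 0.5314 -0.0285  0.014 ]
top ((534.1382446289062, -26.97594451904297), (194.2646026611328, 89.12033081054688), 81.5081787109375)
scene ((536.7098388671875, -27.74908447265625), (195.90249633789062, 94.34375), 82.01815795898438)
chip [0.5296 0.0143 0.02  ] [0.5282 0.0145 0.02  ] [0.5293 0.0143 0.022 ] 0.0001
fixedjaw top [0.54   0.0621 0.025 ] [0.5404 0.0615 0.025 ]
bar [ 0.5247 -0.0445  0.026 ] [ 0.5264 -0.0496  0.026 ]
red [ 0.5444 -0.0754  0.06  ]
post top [ 0.5102 -0.341   0.1589] 0.0008 [ 0.51  -0.341  0.16 ] [ 0.5151 -0.339   0.16  ]
stem top [ 0.4669 -0.33    0.193 ]
top foot [ 511.9118 -348.5964] 58.556
scene foot [ 485.621  -353.4928] 81.3875
tip [ 0.4423 -0.3243  0.165 ]
```

```bash
python3 - <<'E'
from h import *
O=np.array([.5395,-.0313]);a=np.radians(-8.5);R=np.array([[np.cos(a),-np.sin(a)],[np.sin(a),np.cos(a)]])
L=lambda n,u,v,z:print(n,(u,v,z),(1000*R.T@(onz(n,u,v,z)[:2]-O)).round(1))
L("top",312,185,.0605);L("top",312,191.4,.0605);L("top",311.5,198.8,.0605)
L("scene",252.6,246.4,.0605);L("scene",252.6,243.5,.0605);L("scene",252.4,238.4,.0605);L("scene",252.2,247.3,.0605)
L("top",278,196.5,.02);L("scene",280.4,242.8,.02)
L("top",260.5,192.9,.025);L("top",299,201,.026)
for x in(-12,0,12,20):
  p=O+R@np.array([x,-44.5])/1000; print(x,proj("top",[*p,.0605]).round(1),proj("scene",[*p,.0605]).round(1))
for n in("top","scene"):
  im=cv2.imread(f"pics/{n}0.png")
  if n=="top": print(im[182:204,311].tolist())
  else: print(im[234:258,252].tolist())
E
```

```text
top (312, 185, 0.0605) [ 19.9 -43.1]
top (312, 191.4, 0.0605) [  2.9 -45.2]
top (311.5, 198.8, 0.0605) [-16.9 -46.2]
scene (252.6, 246.4, 0.0605) [ 17.5 -41.4]
scene (252.6, 243.5, 0.0605) [  7.4 -41.4]
scene (252.4, 238.4, 0.0605) [-10.7 -42.2]
scene (252.2, 247.3, 0.0605) [ 20.7 -42.5]
top (278, 196.5, 0.02) [-16.5  43.7]
scene (280.4, 242.8, 0.02) [-18.   43.6]
top (260.5, 192.9, 0.025) [-13.3  92.4]
top (299, 201, 0.026) [-22.4 -15.1]
-12 [311.1 196.9] [251.6 238. ]
0 [311.6 192.4] [251.6 241.4]
12 [312.2 188. ] [251.6 244.8]
20 [312.5 185. ] [251.5 247.1]
[[177, 185, 220], [133, 133, 140], [97, 147, 183], [57, 110, 241], [32, 60, 253], [43, 58, 254], [65, 79, 254], [33, 44, 233], [5, 14, 142], [36, 39, 95], [86, 84, 95], [68, 67, 69], [61, 61, 64], [71, 72, 73], [73, 73, 74], [67, 69, 69], [53, 55, 55], [77, 75, 78], [120, 116, 122], [127, 125, 130], [127, 125, 131], [127, 123, 130]]
[[70, 104, 204], [66, 101, 211], [112, 105, 92], [106, 104, 103], [65, 64, 66], [38, 34, 36], [50, 50, 51], [37, 40, 37], [19, 19, 5], [23, 24, 59], [58, 64, 255], [59, 66, 234], [69, 75, 247], [25, 29, 117], [25, 28, 104], [29, 30, 111], [25, 30, 113], [27, 30, 112], [32, 56, 82], [56, 106, 130], [91, 182, 236], [60, 120, 157], [62, 85, 103], [172, 172, 175]]
```

Measured values agree with the model:
- The chip sits at holder (-17, 43.6), so the board is about 7 mm short of its clamped place.
- The jaw grip is at about holder (0, -44), which is world (0.532, -0.075). The holder yaw is about -8.5°.
- The stem is at (0.467, -0.330). The stand's -x points to azimuth of about 166°.

I'll start by swinging to above the grip.

Units first: shifts go in shares of 50 mm and turns go in shares of pi rad. So -0.049 m is -0.98, -0.045 m is -0.9, 0.081 rad / 3.1416 = 0.0258.

```bash
cat > go.py <<'E'
import sys
from h import *
from scipy.spatial.transform import Rotation as Ro
x,y,z,az=map(float,sys.argv[1:5]); o=monitor.get_obs(); q=o["tool_rot"]; M=Ro.from_quat([*q[1:],q[0]]).as_matrix()
d=M.T@(np.array([x,y,z])-o["eef_pos"]); now=np.degrees(np.arctan2(M[1,1],M[0,1]))
e=(now-az+90)%180-90
print("t",round(o["t"],2),"tool d mm",(1000*d).round(1),"turn rad",round(np.radians(e),4),"az",now.round(1),"j7",np.round(o["q"][6],2),"pos",np.round(o["eef_pos"],4),"tilt",M[:,2].round(3))
E
echo '-0.98,-0.18,-0.2,0.0258,1 | -0.98,-0.18,-0.2,0.0258,1 | -0.98,-0.18,-0.2,0.0258,1 | -0.98,-0.18,0,0.0258,1 | -0.98,-0.18,0,0.0258,1 | -0.98,-0.18,0,0.0258,1 | -0.98,-0.18,0,0.0258,1 | -0.98,-0.18,0,0.0258,1 | -0.98,-0.18,0,0.0258,1 | -0.98,-0.18,0,0.0258,1 | -0.98,-0.18,0,0.0258,1 | -0.98,-0.18,0,0.0258,1 | -0.98,-0.18,0,0.0258,1 | -0.9,-0.18,0,0.0258,1 | -0.6,-0.18,0,0.0258,1 | -0.2,-0.08,0,0.0258,1' > rows.txt && python3 -m creep rows.txt
python3 go.py .531 -.0746 .12 -8.5
python3 -c "
from h import *
print(onz('top',361,237,.15),onz('top',206,253,.055))"
```

```text
t: 1.7
eef_pos: [0.5416, -0.0198, 0.2607]
tool_rot: [0.0, 0.76, 0.65, -0.0]
contact_force: [0.3, 0.3, -0.2]
gripper_width: 1.0
grasp_force: 0.0
t 1.7 tool d mm [-55.7  -1.9 140.8] turn rad -0.0076 az -8.9 j7 -0.09 pos [ 0.5416 -0.0198  0.2607] tilt [-0.001 -0.001 -1.   ]
[ 0.40958778 -0.18302357  0.15      ] [0.37936682 0.20633578 0.055     ]
```

In the tool's units: 0.04 m is 0.8, -0.03 m is -0.6, -0.0076 rad / 3.1416 = -0.0024.

```bash
echo '-0.6,-0.04,0.6,-0.0024,0.75 | -0.514,0,0.8,0,0.75 | 0,0,0.8,0,0.75 | 0,0,0.6,0,0.75 | 0,0,0,0,0.75' > rows.txt && python3 -m creep rows.txt 25
python3 go.py .531 -.0746 .029 -8.5
python3 - <<'E'
from h import *
a=[]
for n in("top","scene"):
    im=eyes.read_camera(n); cv2.imwrite(f"pics/{n}1.png",im)
    x,y,w,h=(262,165,80,60) if n=="top" else (225,200,80,60)
    a.append(cv2.resize(im[y:y+h,x:x+w],(400,300),interpolation=cv2.INTER_CUBIC))
cv2.imwrite("pics/c2.png",np.hstack(a))
E
```

```text
t: 2.2
eef_pos: [0.5296, -0.0695, 0.1171]
tool_rot: [-0.003, 0.754, 0.656, -0.003]
contact_force: [-0.9, 0.1, 0.5]
gripper_width: 0.75
grasp_force: 0.0
t 2.2 tool d mm [-4.8  2.8 88.1] turn rad 0.0098 az -7.9 j7 0.14 pos [ 0.5296 -0.0695  0.1171] tilt [-0.008  0.    -1.   ]
```

View pics/c2.png

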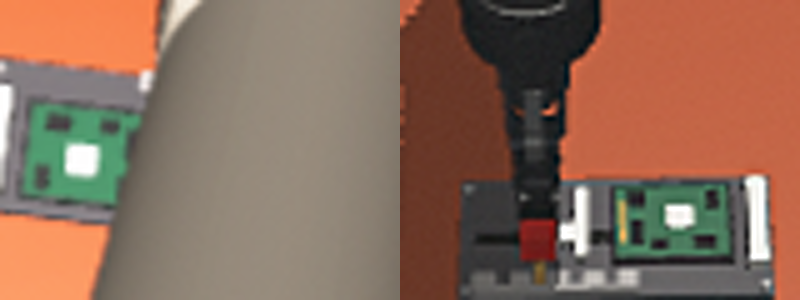

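The right half (scene view) shows the open gripper straddling the red tab grip at about (538,235) in the crop, aligned with it. In the top view the arm hides the grip. Next I lower and trim.

In the tool's units: 0.02 m is 0.4, -0.002 m is -0.04.

```bash
echo '-0.04,0.02,0.4,0,0.75 | 0,0,0.4,0,0.75 | 0,0,0.4,0,0.75 | 0,0,0,0,0.75 | 0,0,0,0,0.75' > rows.txt && python3 -m creep rows.txt
python3 go.py .531 -.0746 .029 -8.5
```

```text
t: 2.8
eef_pos: [0.5349, -0.0724, 0.0625]
tool_rot: [0.001, 0.754, 0.657, 0.001]
contact_force: [0.0, 0.3, 0.2]
gripper_width: 0.748
grasp_force: 0.0
t 2.8 tool d mm [-2.7 -3.7 33.4] turn rad 0.0102 az -7.9 j7 0.2 pos [ 0.5349 -0.0724  0.0625] tilt [ 0.002  0.    -1.   ]
```

In the tool's units: 0.012 m is 0.24, 0.008 m is 0.16, 0.01 rad / 3.1416 = 0.0032.

```bash
echo '-0.05,-0.07,0.24,0.0032,0.75 | 0,0,0.24,0,0.75 | 0,0,0.16,0,0.75 | 0,0,0,0,0.75 | 0,0,0,0,0.75' > rows.txt && python3 -m creep rows.txt
python3 go.py .531 -.0746 .029 -8.5
```

```text
t: 3.3
eef_pos: [0.5298, -0.0747, 0.0285]
tool_rot: [-0.0, 0.758, 0.653, -0.0]
contact_force: [-0.3, 0.2, 0.4]
gripper_width: 0.75
grasp_force: 0.0
t 3.3 tool d mm [ 0.3  1.2 -0.5] turn rad -0.0003 az -8.5 j7 0.22 pos [ 0.5298 -0.0747  0.0285] tilt [-0.001 -0.    -1.   ]
```

Good; close on the grip (about 2 mm to its -x side).

In the tool's units: -0.001 m is -0.02.

```bash
echo '0,0,-0.02,0,0.5 | 0,0,0,0,0.35 | 0,0,0,0,0.2 | 0,0,0,0,0.1 | 0,0,0,0,0.1 | 0,0,0,0,0.1' > rows.txt && python3 -m creep rows.txt 30
python3 go.py .531 -.0746 .029 -8.5
python3 - <<'E'
from h import *
im=eyes.read_camera("scene"); cv2.imwrite("pics/s2.png",cv2.resize(im[200:275,220:320],(800,600),interpolation=cv2.INTER_CUBIC))
E
```

```text
t: 3.9
eef_pos: [0.5333, -0.0751, 0.0315]
tool_rot: [0.002, 0.758, 0.653, 0.002]
contact_force: [4.2, 0.1, 5.1]
gripper_width: 0.267
grasp_force: 29.8
t 3.9 tool d mm [ 0.2 -2.3  2.4] turn rad -0.0004 az -8.5 j7 0.22 pos [ 0.5333 -0.0751  0.0315] tilt [ 0.007 -0.001 -1.   ]
```

View pics/s2.png

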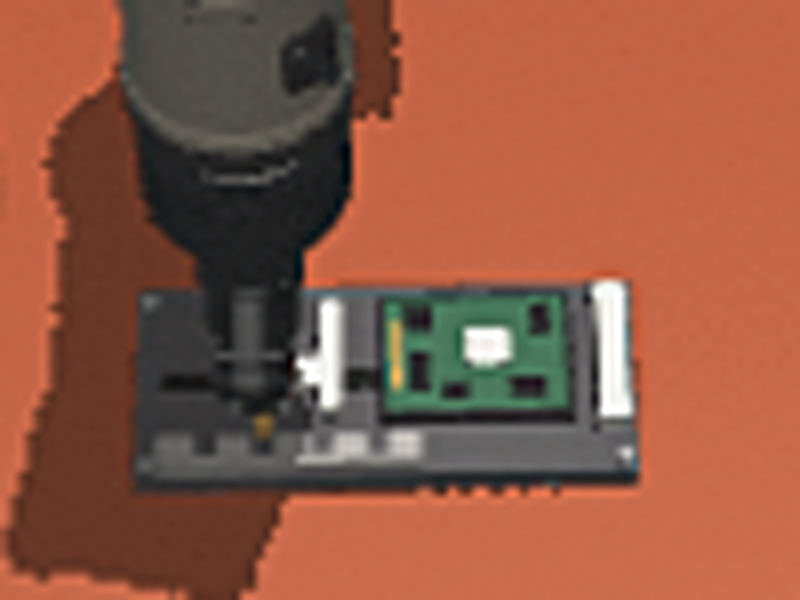

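The picture shows the fingers closed around the grip with no red visible, so the tab is in (opening 22.7 mm). Next I slide along the holder's +y, which is tool +x.

In the tool's units: 0.004 m is 0.08, 0.002 m is 0.04.

```bash
echo '0.08,0.02,0,0,0.1 | 0.08,0.02,0,0,0.1 | 0.08,0,0,0,0.1 | 0.08,0,0,0,0.1 | 0.08,0,0,0,0.1 | 0.04,0,0,0,0.1 | 0,0,0,0,0.1 | 0,0,0,0,0.1' > rows.txt && python3 -m creep rows.txt
python3 go.py .5333 -.0751 .0315 -8.5
```

```text
t: 4.75
eef_pos: [0.5365, -0.0539, 0.0314]
tool_rot: [0.001, 0.758, 0.652, 0.001]
contact_force: [-1.7, -1.6, 13.3]
gripper_width: 0.265
grasp_force: 33.8
t 4.75 tool d mm [-21.5  -0.   -0.1] turn rad -0.0009 az -8.6 j7 0.18 pos [ 0.5365 -0.0539  0.0314] tilt [ 0.003 -0.    -1.   ]
```

In the tool's units: -0.05 m is -1, -0.04 m is -0.8.

```bash
echo '0.01,0,0,0,0.1 | 0,0,0,0,0.35 | 0,0,0,0,0.5 | 0,0,0,0,0.7 | 0,0,0,0,0.75 | 0,0,-0.4,0,0.75 | 0,0,-0.6,0,0.75 | 0,0,-0.8,0,0.75 | 0,0,-0.8,0,0.75 | 0,0,-0.8,0,0.75 | 0,-1,-0.4,0,1 | 0,-1,0,0,1' > rows.txt && python3 -m creep rows.txt
python3 - <<'E'
from h import *
t=eyes.read_camera("top"); im=eyes.read_camera("scene"); cv2.imwrite("pics/top2.png",t); cv2.imwrite("pics/scene2.png",im)
a=cv2.resize(im[228:268,225:310],(680,320),interpolation=cv2.INTER_CUBIC); b=cv2.resize(t[170:205,250:335],(680,280),interpolation=cv2.INTER_CUBIC)
cv2.imwrite("pics/c3.png",np.vstack([a,b]))
E
```

```text
t: 5.95
eef_pos: [0.441, -0.0384, 0.2205]
tool_rot: [0.001, 0.758, 0.653, 0.002]
contact_force: [-1.1, -0.0, -0.5]
gripper_width: 0.999
grasp_force: 0.0
```

View pics/c3.png

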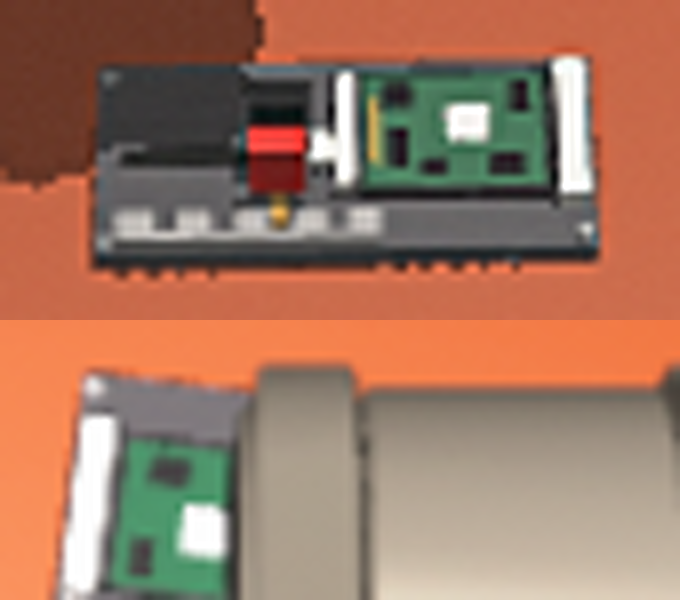

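The latch pin (yellow, at about (280,212)) sits in the next rack gap with the red tab fully out. The jaw bar is close to the board, which is flat. The top view is partly hidden by the arm. Next I go above the blue loupe's stem.

In the tool's units: -0.0475 m is -0.95, 0.0115 m is 0.23, 0.139 rad / 3.1416 = 0.0442.

```bash
echo '0,0,-0.3,0,1 | -0.95,0.23,0,0,1 | -0.95,0.23,0,0,1 | -0.95,0.23,0,0,1 | -0.95,0.23,0,0,1 | -0.95,0.23,0,0,1 | -0.95,0.23,0,0,1 | 0,0,0,0.0442,0.8 | 0,0,0,0.0442,0.8 | 0,0,0,0.0442,0.8 | 0,0,0,0.0442,0.8 | 0,0,0,0.0442,0.8 | 0,0,0,0.0442,0.6 | 0,0,0,0.0442,0.6 | 0,0,0,0.0442,0.6 | 0,0,0,0.0442,0.6 | 0,0,0,0.0442,0.6 | 0,0,0,0.0442,0.6 | 0,0,0,0.0442,0.6 | 0,0,0,0,0.6' > rows.txt && python3 -m creep rows.txt
python3 go.py .4668 -.3301 .215 76.2
python3 -c "
from h import *
print(onz('top',427.8,210.2,.193))"
```

```text
t: 8.05
eef_pos: [0.4659, -0.3299, 0.2326]
tool_rot: [0.0, 0.992, -0.123, -0.001]
contact_force: [-0.5, -0.0, 0.8]
gripper_width: 0.597
grasp_force: 0.0
t 8.05 tool d mm [ 0.9 -0.  17.6] turn rad -0.0054 az -104.1 j7 -0.78 pos [ 0.4659 -0.3299  0.2326] tilt [-0.002  0.    -1.   ]
[ 0.46639886 -0.33042299  0.193     ]
```

In the tool's units: 0.009 m is 0.18, 0.0005 m is 0.01, -0.005 rad / 3.1416 = -0.0016.

```bash
echo '0.01,0,0.18,-0.0016,0.6 | 0,0,0.18,0,0.6 | 0,0,0,0,0.6' > rows.txt && python3 -m creep rows.txt
python3 go.py .4668 -.3301 .168 76.2
python3 - <<'E'
from h import *
im=eyes.read_camera("scene"); cv2.imwrite("pics/s3.png",cv2.resize(im[175:265,120:210],(600,600),interpolation=cv2.INTER_CUBIC))
print(proj("scene",[.4668,-.3301,.193]),proj("scene",[.4668,-.3301,.168]))
E
```

```text
t: 8.35
eef_pos: [0.4657, -0.3297, 0.2136]
tool_rot: [-0.001, 0.993, -0.119, -0.001]
contact_force: [0.3, 0.6, 0.3]
gripper_width: 0.601
grasp_force: 0.0
t 8.35 tool d mm [ 1.3  0.2 45.6] turn rad 0.0019 az -103.7 j7 -0.75 pos [ 0.4657 -0.3297  0.2136] tilt [-0.002  0.002 -1.   ]
[156.88469796 209.76004395] [158.78760631 214.86196792]
```

View pics/s3.png

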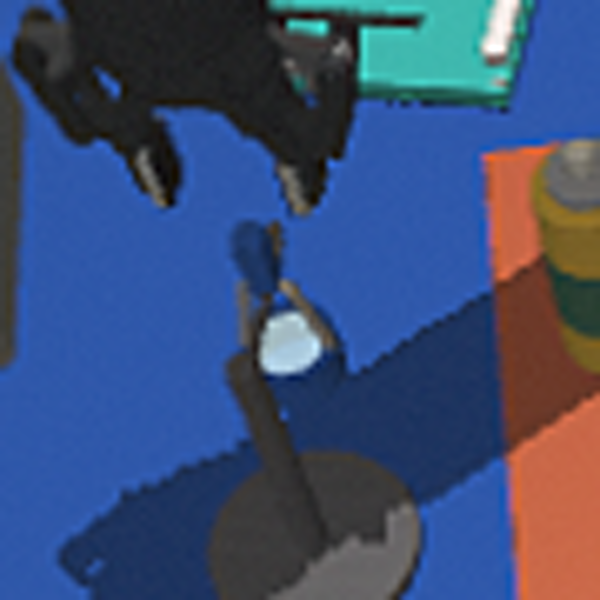

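The stem top shows at crop (245,232), which is image (156.8,209.8) and matches the predicted (156.9,209.8). The open fingers straddle it above. Next I descend and grasp.

In the tool's units: 0.012 m is 0.24, 0.009 m is 0.18.

```bash
echo '0.02,0,0.24,0,0.6 | 0,0,0.24,0,0.6 | 0,0,0.24,0,0.6 | 0,0,0.18,0,0.6 | 0,0,0,0,0.6 | 0,0,0,0,0.4 | 0,0,0,0,0.25 | 0,0,0,0,0.1 | 0,0,0,0,0.1 | 0,0,0,0,0.1' > rows.txt && python3 -m creep rows.txt 40
python3 go.py .4668 -.3301 .168 76.2
```

```text
t: 9.4
eef_pos: [0.4677, -0.3312, 0.1709]
tool_rot: [0.0, 0.993, -0.12, 0.0]
contact_force: [-0.2, -0.5, 3.0]
gripper_width: 0.152
grasp_force: 42.3
t 9.4 tool d mm [-1.1 -0.9  2.9] turn rad 0.0002 az -103.8 j7 -0.71 pos [ 0.4677 -0.3312  0.1709] tilt [ 0.001 -0.001 -1.   ]
```

In the tool's units: -0.006 m is -0.12.

```bash
echo '0,0,-0.12,0,0.1 | 0,0,-0.12,0,0.1 | 0,0,-0.12,0,0.1 | 0,0,-0.12,0,0.1 | 0,0,0,0,0.1 | 0,0,0,0,0.1' > rows.txt && python3 -m creep rows.txt
python3 go.py .4677 -.3312 .1949 76.2
python3 - <<'E'
from h import *
im=eyes.read_camera("scene"); cv2.imwrite("pics/s4.png",cv2.resize(im[175:265,120:210],(600,600),interpolation=cv2.INTER_CUBIC))
E
```

```text
t: 10.0
eef_pos: [0.4675, -0.3307, 0.1945]
tool_rot: [-0.0, 0.993, -0.12, 0.0]
contact_force: [-0.5, -0.2, -1.5]
gripper_width: 0.152
grasp_force: 41.9
t 10.0 tool d mm [ 0.3  0.4 -0.4] turn rad 0.0004 az -103.8 j7 -0.74 pos [ 0.4675 -0.3307  0.1945] tilt [ 0.  0. -1.]
```

View pics/s4.png

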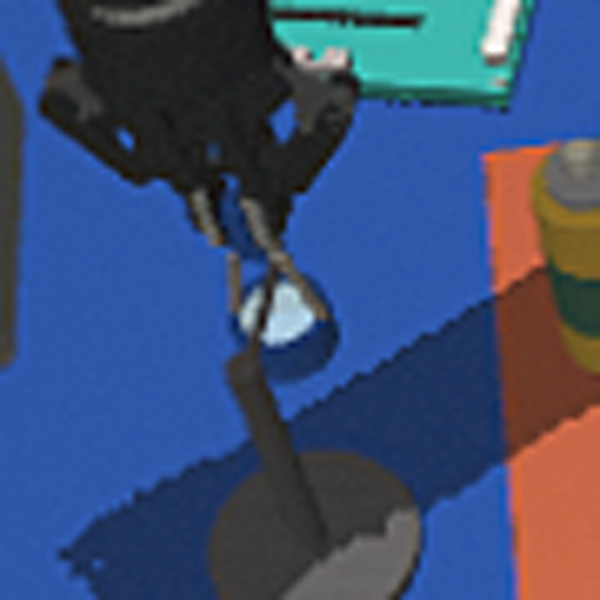

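The loupe is clear in the gripper at (280,310), lifted 24 mm. The rod runs through the bail and the vertical load is -1.5 N, so it hangs free. I draw it off along the stand's -x, then raise it.

In the tool's units: -0.03 m is -0.6, -0.02 m is -0.4.

```bash
echo '-0.16,0,0,0,0.1 | -0.3,0,0,0,0.1 | -0.3,0,0,0,0.1 | -0.3,0,0,0,0.1 | -0.3,0,0,0,0.1 | -0.24,0,0,0,0.1 | -0.2,0,-0.2,0,0.1 | 0,0,-0.6,0,0.1 | 0,0,-0.6,0,0.1 | 0,0,-0.6,0,0.1 | 0,0,-0.4,0,0.1 | 0,0,0,0,0.1' > rows.txt && python3 -m creep rows.txt
python3 - <<'E'
from h import *
t=eyes.read_camera("top"); cv2.imwrite("pics/top3.png",t)
hsv=cv2.cvtColor(t,cv2.COLOR_BGR2HSV)
m=cv2.inRange(hsv,(0,0,190),(180,60,255))
M=np.zeros_like(m);M[172:220,252:332]=m[172:220,252:332]
k,l,st,ce=cv2.connectedComponentsWithStats(M)
O=np.array([.5395,-.0313]);a=np.radians(-8.5);R=np.array([[np.cos(a),-np.sin(a)],[np.sin(a),np.cos(a)]])
for i in range(1,k):
    if st[i,4]>8: 
        p=onz("top",*ce[i],.02); print(st[i],ce[i].round(1),p.round(4),(1000*R.T@(p[:2]-O)).round(1))
E
python3 go.py .5355 .0208 .30 76.2
```

```text
t: 11.25
eef_pos: [0.3806, -0.3105, 0.3163]
tool_rot: [0.0, 0.993, -0.12, 0.002]
contact_force: [0.7, -0.0, -2.2]
gripper_width: 0.148
grasp_force: 41.9
[290 179  39   9 107] [308.5 182.9] [ 0.5656 -0.0707  0.02  ] [ 31.7 -35.1]
[258 182   6  23  98] [260.5 192.9] [0.5407 0.0624 0.02  ] [-12.7  92.9]
[290 188   8  18  69] [293.3 195.7] [ 0.5308 -0.0277  0.02  ] [-9.1  2.2]
[272 193   7   7  42] [275.2 196. ] [0.5312 0.022  0.02  ] [-16.1  51.5]
t 11.3 tool d mm [  72.3 -357.6   15.4] turn rad 0.001 az -103.7 j7 -0.91 pos [ 0.3802 -0.3094  0.3148] tilt [ 0.003  0.001 -1.   ]
```

In the tool's units: -0.04 m is -0.8, -0.035 m is -0.7.

```bash
echo '0.06,-0.3,0,0,0.1 | 0.12,-0.6,0,0,0.1 | 0.16,-0.8,0,0,0.1 | 0.16,-0.8,0,0,0.1 | 0.16,-0.8,0,0,0.1 | 0.16,-0.8,0,0,0.1 | 0.16,-0.8,0,0,0.1 | 0.16,-0.8,0,0,0.1 | 0.14,-0.7,0,0,0.1 | 0.08,-0.44,0,0,0.1 | 0,-0.3,0,0,0.1 | 0,0,0.6,0,0.1 | 0,0,0.8,0,0.1 | 0,0,0.8,0,0.1 | 0,0,0.6,0,0.1 | 0,0,0.3,0,0.1 | 0,0,0,0,0.1 | 0,0,0,0,0.1' > rows.txt && python3 -m creep rows.txt
python3 - <<'E'
from h import *
for f in("pics/scene2.png",None):
    im=cv2.imread(f) if f else eyes.read_camera("scene")
    if not f: cv2.imwrite("pics/scene4.png",im)
    hsv=cv2.cvtColor(im,cv2.COLOR_BGR2HSV)
    m=cv2.inRange(hsv,(0,0,190),(180,60,255)); M=np.zeros_like(m);M[230:270,232:306]=m[230:270,232:306]
    k,l,st,ce=cv2.connectedComponentsWithStats(M)
    for i in range(1,k):
        if st[i,4]>8: print(st[i],ce[i].round(1),onz("scene",*ce[i],.02).round(4))
print(two((283.4-.45,243.2-.45),(275.2,196)))
cv2.imwrite("pics/s5.png",cv2.resize(im[180:270,220:320],(800,600)[:2],interpolation=cv2.INTER_CUBIC)[:, :])
E
python3 go.py .5305 .0220 .12 76.2
```

```text
t: 13.1
eef_pos: [0.5317, 0.0204, 0.1605]
tool_rot: [0.0, 0.993, -0.121, 0.001]
contact_force: [0.2, -0.6, -0.8]
gripper_width: 0.154
grasp_force: 41.9
[294 235   5  17  56] [296.  243.1] [0.5377 0.0624 0.02  ]
[264 237   5  14  38] [266.8 244.3] [ 0.5263 -0.0284  0.02  ]
[281 241   5   5  22] [283.  242.7] [0.5293 0.0224 0.02  ]
[240 255  11   3  21] [244.9 256. ] [ 0.5565 -0.1012  0.02  ]
[269 254   3   3   9] [270. 255.] [ 0.5658 -0.0247  0.02  ]
[278 230  11   4  27] [283.  231.1] [0.4868 0.0304 0.02  ]
[294 235   5  17  56] [296.  243.1] [0.5377 0.0624 0.02  ]
[240 255   7   3  14] [242.4 256.1] [ 0.5556 -0.1088  0.02  ]
(array([0.53084058, 0.02200319, 0.02253442]), np.float64(6.318134719253765e-05))
t 13.15 tool d mm [-2.1 -0.9 40.9] turn rad -0.0005 az -103.8 j7 -1.4 pos [0.5322 0.0206 0.1609] tilt [ 0.002  0.    -1.   ]
```

View pics/s5.png

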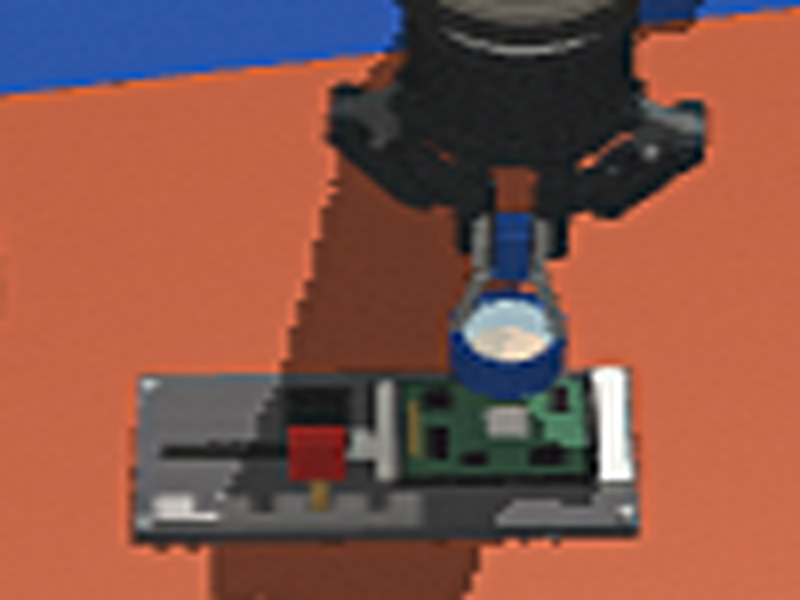

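Scene crop: the loupe hangs upright with its ring centred near (507,331). The chip is at (508,420). The tab is still out and the pin is in its notch.

Units first: shifts go in shares of 50 mm and turns go in shares of pi rad. So 0.02 m is 0.4, -0.001 m is -0.02.

```bash
python3 - <<'E'
from h import *
for x in(.5285,.5305,.5325): print(x,[proj("scene",[x,.0206,z]).round(1) for z in(.078,.098,.102,.152,.184)])
im=cv2.imread("pics/scene4.png"); hsv=cv2.cvtColor(im,cv2.COLOR_BGR2HSV)
m=cv2.inRange(hsv,(100,120,30),(125,255,255)); m[:205]=0;m[245:]=0;m[:,:270]=0;m[:,300:]=0
for r in range(205,245):
    c=np.flatnonzero(m[r]); 
    if len(c): print(r,c.min(),c.max(),end="; ")
E
echo '-0.02,-0.02,0.4,0,0.1 | 0,0,0.3,0,0.1 | 0,0,0.16,0,0.1 | 0,0,0,0,0.1 | 0,0,0,0,0.1' > rows.txt && python3 -m creep rows.txt
python3 go.py .5315 .0220 .105 76.2
```

```text
0.5285 [array([282.7, 232.6]), array([282.8, 228.9]), array([282.8, 228.2]), array([283.1, 218.7]), array([283.3, 212.2])]
0.5305 [array([282.8, 233.1]), array([282.9, 229.5]), array([282.9, 228.8]), array([283.2, 219.2]), array([283.5, 212.8])]
0.5325 [array([282.9, 233.7]), array([283. , 230.1]), array([283.1, 229.3]), array([283.4, 219.8]), array([283.6, 213.4])]
211 297 297; 212 282 285; 213 282 285; 214 282 285; 215 282 285; 216 282 285; 217 282 285; 218 282 285; 219 282 285; 220 282 285; 221 282 285; 223 283 283; 224 280 286; 225 287 287; 230 276 277; 231 276 290; 232 277 289; 233 277 289; 234 277 289; 235 277 289; 236 277 289; 237 278 288; 238 279 287; 239 281 284; t: 13.65
eef_pos: [0.5308, 0.0221, 0.1168]
tool_rot: [0.0, 0.993, -0.12, 0.0]
contact_force: [0.8, -0.2, -1.4]
gripper_width: 0.155
grasp_force: 41.8
t 13.65 tool d mm [ 0.7 -0.1 11.8] turn rad 0.0 az -103.8 j7 -1.35 pos [0.5308 0.0221 0.1168] tilt [ 0.001 -0.    -1.   ]
```

In the tool's units: 0.002 m is 0.04, 0.001 m is 0.02.

```bash
echo '0.01,0,0.04,0,0.1 | 0,0,0.04,0,0.1 | 0,0,0.04,0,0.1 | 0,0,0.02,0,0.1 | 0,0,0.02,0,0.1 | 0,0,0.02,0,0.1 | 0,0,0,0,0.1 | 0,0,0,0,0.1' > rows.txt && python3 -m creep rows.txt
echo '0,0,0.02,0,0.1 | 0,0,0.02,0,0.1 | 0,0,0,0,0.1' > rows.txt && python3 -m creep rows.txt
echo '0,0,0.02,0,0.1 | 0,0,0.02,0,0.1 | 0,0,0,0,0.1' > rows.txt && python3 -m creep rows.txt
```

```text
t: 14.45
eef_pos: [0.5309, 0.0222, 0.1074]
tool_rot: [0.0, 0.993, -0.12, -0.0]
contact_force: [0.3, 0.0, -0.3]
gripper_width: 0.15
grasp_force: 41.8
t: 14.75
eef_pos: [0.5308, 0.0223, 0.1052]
tool_rot: [-0.0, 0.993, -0.12, -0.0]
contact_force: [-0.1, 0.1, -1.4]
gripper_width: 0.152
grasp_force: 41.8
t: 15.05
eef_pos: [0.5315, 0.022, 0.1048]
tool_rot: [-0.001, 0.993, -0.12, 0.0]
contact_force: [-4.6, 0.5, 17.2]
gripper_width: 0.151
grasp_force: 44.1
```

Contact is at TCP z about 0.1048. I relieve the load a little, release and rise.

In the tool's units: -0.0007 m is -0.014.

```bash
echo '0,0,-0.014,0,0.1 | 0,0,0,0,0.1 | 0,0,0,0,0.1' > rows.txt && python3 -m creep rows.txt
echo '0,0,0,0,0.2 | 0,0,0,0,0.3 | 0,0,0,0,0.45 | 0,0,0,0,0.6 | 0,0,0,0,0.6 | 0,0,-0.2,0,0.6 | 0,0,-0.4,0,0.6 | 0,0,-0.6,0,0.6 | 0,0,-0.8,0,0.6 | 0,0,-0.8,0,0.6 | -0.8,0,-0.2,0,0.6 | -1,0,0,0,0.6 | 0,0,0,0,0.6 | 0,0,0,0,0.6' > rows.txt && python3 -m creep rows.txt
python3 - <<'E'
from h import *
im=eyes.read_camera("scene");t=eyes.read_camera("top"); cv2.imwrite("pics/scene5.png",im);cv2.imwrite("pics/top5.png",t)
a=cv2.resize(im[205:268,225:310],(400,297),interpolation=cv2.INTER_CUBIC); b=cv2.resize(t[170:220,250:335],(400,297),interpolation=cv2.INTER_CUBIC)
cv2.imwrite("pics/c6.png",np.hstack([a,b]))
for x in(.529,.531,.533): print(proj("scene",[x,.0222,.122]),proj("scene",[x,.0222,.044]))
E
```

```text
t: 15.35
eef_pos: [0.5312, 0.0221, 0.1048]
tool_rot: [-0.0, 0.993, -0.12, 0.0]
contact_force: [-3.0, 0.3, 8.2]
gripper_width: 0.148
grasp_force: 43.2
t: 16.75
eef_pos: [0.4621, 0.041, 0.2581]
tool_rot: [-0.0, 0.993, -0.119, 0.003]
contact_force: [0.5, 0.1, -0.7]
gripper_width: 0.6
grasp_force: 0.0
[283.50274681 224.52663984] [283.02042562 238.60531219]
[283.62634573 225.08622561] [283.13763276 239.14974672]
[283.75016542 225.6468118 ] [283.25503715 239.69509238]
```

View pics/c6.png

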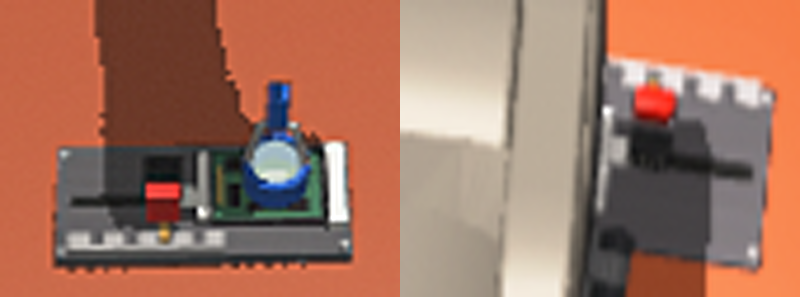

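The loupe stands upright on the board and is released, with its ring at about (277,160). The tab is out. I swing aside for an unobstructed two-view check.

In the tool's units: 0.05 m is 1, 0.04 m is 0.8.

```bash
echo '0,0.8,0,0,0.6 | 0,1,0,0,0.6 | 0,1,0,0,0.6 | 0,1,0,0,0.6 | 0,1,0,0,0.6 | 0,0.8,0,0,0.6 | 0,0,0,0,0.6 | 0,0,0,0,0.6' > rows.txt && python3 -m creep rows.txt
python3 - <<'E'
from h import *
im=eyes.read_camera("scene");t=eyes.read_camera("top")
C={}
for n,I,(x,y,w,h) in(("scene",im,(265,215,40,40)),("top",t,(255,175,45,40))):
    m=cv2.inRange(cv2.cvtColor(I,cv2.COLOR_BGR2HSV),(100,120,50),(125,255,255))[y:y+h,x:x+w]
    for r in range(h):
        c=np.flatnonzero(m[r])
        if len(c): print(n[0],r+y,c.min()+x,c.max()+x,end="; ")
    print()
a=cv2.resize(im[205:268,225:310],(400,297),interpolation=cv2.INTER_CUBIC); b=cv2.resize(t[170:220,250:335],(400,297),interpolation=cv2.INTER_CUBIC)
cv2.imwrite("pics/c7.png",np.hstack([a,b]))
for z in(.02,.044,.126): print(z,proj("scene",[.5308,.0222,z]),proj("top",[.5308,.0222,z]))
E
```

```text
t: 17.65
eef_pos: [0.3968, -0.2254, 0.2586]
tool_rot: [0.002, 0.992, -0.125, 0.002]
contact_force: [-0.4, -0.0, 0.3]
gripper_width: 0.598
grasp_force: 0.0
s 223 282 285; s 224 282 285; s 225 282 285; s 226 283 285; s 227 282 285; s 228 282 285; s 229 282 285; s 230 282 285; s 231 282 285; s 233 283 285; s 234 280 287; s 235 280 287; s 239 277 277; s 240 276 290; s 241 277 290; s 242 277 289; s 243 277 289; s 244 277 289; s 245 277 289; s 246 278 288; s 247 278 288; s 248 280 286; 
t 187 273 276; t 188 270 279; t 189 269 280; t 190 268 281; t 191 268 282; t 192 268 282; t 193 272 283; t 194 273 283; t 195 267 283; t 196 267 268; t 197 267 268; t 198 267 282; t 199 268 282; t 200 268 282; t 201 269 281; t 202 270 280; t 203 272 278; 
0.02 [282.98489178 243.15309833] [275.13313292 196.14139328]
0.044 [283.12590317 239.09526229] [274.98016963 194.91688086]
0.126 [283.64031196 224.27040224] [274.40039126 190.2755608 ]
```

View pics/c7.png

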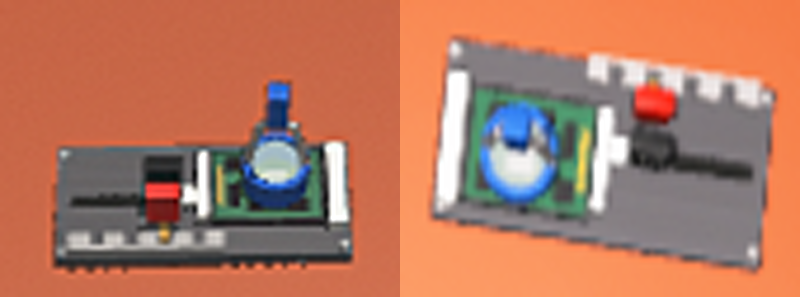

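In both views the loupe body's centre, (275.0, 195.5) in the top view, falls on the chip's predicted position within about 1 px (3 mm). The loupe is upright and the jaw is latched. I'm handing it in.

```bash
python3 -c "
from station import bot
print(bot.hand_in())"
```

```text
the job is handed in; nothing more can be done
None
```

I handed the job in at about 18 s: the jaw is latched in the 0.044 notch and the blue loupe stands upright on the board, within about 3 mm of the chip's centre by my camera check; hand-in returned no verdict.

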